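# Charged battery from its charger into the bench light

## Robot

A 6-joint arm with a two-finger parallel gripper is mounted at the origin on a cart in front of the work surface, level with it; the furniture and walls round the work are solid. World frame = base frame: x ahead of the robot, y to its left, z up, the work surface at z = 0. Lengths are in m, angles in degrees, forces in N, time in s.
With the tool pointing down it reaches from about 0.35 to 0.8 m from the base axis. Payload 7.3 kg.
Tool frame: the origin (TCP) lies on the centre line of the jaws, within the pads' length; the fingertips stand arm.finger_overhang ahead of it and the grasp point (between the pads) lies 3 mm ahead of it (arm.finger_overhang is the distance from the TCP to the fingertips, in m); y points along the fingers, z is the direction in which the jaws open and shut, and the axes are right-handed (so a half turn about y gives the same grasp; the last joint's range is limited). The gripper opens to 85 mm and grips with 20 to 120 N. Pads are 22 mm wide; open, the fingers measure 114 mm over their backs; the gripper's body (76 mm by 85 mm) begins 54 mm behind the grasp point. The pads swing forward as they close: fully open they stand 13 mm farther back than shut.
Start: joints at [-76.375, 19.595, 87.324, -0, 73.075, -8.365], TCP at [0.197, -0.487, 0.253] pointing down, gripper open.
Joint ranges: [-145.02, 145.02], [-44.19, 115.74], [2.07, 154.8], [-57.11, 237.11], [16.16, 152.29], [-177.93, 177.93]. Speed limits (degrees/s): [147.25, 147.25, 180, 180, 180, 180].

## Interface

Orientations are given as [roll, pitch, yaw] about the fixed x, y, z axes, in that order (R = Rz(yaw) Ry(pitch) Rx(roll)).
In Python, from bench import arm gives the robot as it stands.
- The arm moves only by the tool apply_moves, never from a script. Its argument "increments" is a list of rows, each a list of 2 entries, a list of its own where there are three numbers: the shift along the tool's x, y, z in units of 30 mm (1.0 is 30 mm), then the turn about the tool's y in units of 6 degrees (1.0 is 6 degrees). A call has 1 to 20 rows; each row is the pose to reach, as a shift and turn from the pose commanded when the call began, along the tool's axes at that moment; what a row does not reach only later rows make up. A row lasts 1/12 s, in which the tool goes at most 41.7 mm and 7.16 degrees, less where a joint would pass 70% of its speed; a pose out of reach is approached as far as the arm can. A call with a gripper value outside its range is refused whole. "fingers" is the closure in counts, from 0 (fully open) to 255 (shut), set as the call begins (left out, the last holds). The fingers move at their own pace and stop on an object; the grip force is fixed at half the most. Time passes only in rows, so rows that repeat a pose let the fingers close. It gives the time, the measured TCP pose, the force and the opening at its end, in the units of the state.
- arm.state(): the state, without advancing time (a new reading comes with each control period).
- arm.capture(name): name is "side" or "top"; returns a dict with "frame" (420x560x3 uint8, red, green, blue), "fx", "fy", "cx", "cy" (pixels), "R" (3x3) and "t" (3): a world point X has camera coordinates R X + t. Camera axes: x right, y down, z forward; pixel columns grow to the right and rows downward; lengths in m; the calibration is good to about 2 mm. A picture is of the moment at which its call begins. There is no depth.
- arm.finish_job(): hands the job in, once; it reports no verdict.
The state is a dict: "t": time; "joint_positions": joint angles; "qd": joint speeds; "joint_torque": joint torques, N m; "tcp_pos": TCP position; "tool_rot": TCP orientation; "contact_force": force on the tool from outside, world axes, zero at the start; "moment": the same for the moment, N m; "width": finger opening in m.
Only numpy, scipy, OpenCV 4.12 (cv2) and the standard library are available. Lean on these libraries where they do the work, as an engineer would, in place of code of your own. Each camera call takes 0.05 s, during which the arm holds its last target. There are 200 camera calls.

## Task

Move the charged battery from its charger into the empty battery bay of the bench work light: press its release tab in, lift it out, and push it fully home in the light until the tab snaps out and latches it, then let go. Don't wrench it against the latch or ram it into either bay: a pull or push a person makes with two fingers is plenty. Leave the small things lying on the bench where they are.

Things in the scene. Friction and masses are not known exactly. Their poses are not given: they have to be found in the camera images.
- pack: Dark stick battery, about 0.2 kg, upright. Origin: centre of its underside; z up; snap tab in its +y face. From the underside up: tapered foot 0-10 mm (36 x 26 mm growing to 46 x 36), stem 46 (x) x 36 (y) mm up to 48 mm, then the head 54 (x) x 44 (y) mm, 48 to 106 mm, whose underside is the shoulder. It must go in the same way round in both bays.
- pack_button (a point): Middle of the outer face of the tab's ribbed button: 24 mm wide (x), 28 mm high (64-92 mm above the underside), in the head's +y face. Reads 28.5 mm from the battery's axis when out, 23.5 mm when in (1.5 mm proud of the head). Over button and opposite face the head is 50.5 mm when out, 45.5 mm when in (middle then 0.75 mm to +y of the axis).
- pack_tab (a joint): Sprung snap tab: 0 = out, 0.005 m = fully pressed in (towards the battery's -y). About 3.5 N starts it, 8 N holds it in; a squeeze of 20 N is enough (off-centre it loads the bay sideways). Its catch nose on the stem (26-38 mm above the underside, ramp below, 4 mm proud when out) clears the catch from 0.004 m, and also rides in by itself when pushed straight down.
- charger_bay (a point): Middle of the charger's bay mouth, at rim level, 62 mm above the bench; axes as the battery's when in the bay. Battery starts here, latched. Both bays: cavity 48 x 38 mm (1 mm clearance round the stem), outer walls 60 x 50 mm, catch window in the +y wall; home = shoulder on rim, battery origin 48 mm below the rim; latched, it may ride up to 1.6 mm above home.
- charger_contacts (a joint): Sprung contact block in the charger bay's floor, m pressed down from its rest. Both bays have one: it meets the battery 5 mm before home with 4.5 N upward and pushes up with 9 N at home, so an unlatched battery rises 5 mm. With the tab held in, about 9 N less the weight brings the battery home; with the tab free up to 12 N more for its ramp.
- charger: Low dark charger console screwed to the bench; origin on the bench under the bay's axis. Reaches 86 mm to -x, 36 mm to +x, 52 mm to either side (y); apart from the bay nothing is higher than 43 mm. Neither appliance may bear more than 40 N from the battery, up, down or sideways.
- lamp: Bench work light screwed to the bench; origin on the bench, axes as the battery's when in it (catch window to +y). Steel plate, 10 mm thick, 92 mm to -x, 36 mm to +x, 53 mm to either side (y); tilted LED head in front, 88 mm wide, up to 70 mm high, its middle 66 mm to -x. Behind it, about over the origin, the battery holder: the same bay as the charger's, empty.
- lamp_contacts (a joint): Sprung contact block in the light's holder, m pressed down: 0 = bay empty, 0.0034 = battery resting on its latch, 0.005 = hard home. The holder is bolted to the plate through slotted ears on spacers, fitted by hand: its bay's axis lies up to 4.5 mm (x and y) off the light's origin, its rim 70 to 75 mm above the bench. Feel for it.
- pencil: Flat carpenter's pencil, 168 x 12 x 10 mm, lying on the bench between the two appliances; bystander. Origin: centre of its underside.
- hinge_b: Steel butt hinge lying flat, 61 x 63 x 6 mm; bystander. Origin: centre of its underside.
- masking_roll: Roll of masking tape, 96 mm across, 24 mm high; bystander. Origin: centre of its underside.
- sanding_block: Cork sanding block, 63 x 113 x 34 mm, lying on the bench; bystander. Origin: centre of its underside.
- offcut_block: Small wood offcut, 30 x 60 x 30 mm; bystander. Origin: centre of its underside.
Mind the look-alikes: they are no part of the job. What is shaped like the pack but orange is not meant.

How it is judged:
By the outcome, as a careful person would: the job done as asked, in the order asked, and still so for the second after the job is handed in, with the robot touching nothing.
It also fails if it takes over 72 s, if anything falls off the work surface, if the arm or the gripper's body presses on something with over 40 N, if the wrist force passes 120 N, or if a joint passes its speed limit or range.

## Working session

There is one attempt and no reset: what is moved stays moved. The work goes in short steps, Python scripts to look and compute and a tool call to move; the robot and the scene stay as the last step left them, time stands still between calls to the robot, and variables do not carry over. Pictures are saved under pics/ and viewed, about 8 in all and at most 12, crops included, and the job is handed in when it is done.

Besides the shell and the picture viewer there is one more tool, called in YAML: its name, and indented under it one key for each argument. apply_moves: Moves the arm, as the interface text tells. Its arguments: {"type":"object","properties":{"increments":{"type":"array"},"fingers":{"type":"number"}},"required":["increments"]}

```bash
mkdir -p pics; ls; python3 - <<'E'
from bench import arm
import cv2
print(arm.state(), arm.finger_overhang)
for n in("side","top"):
    c=arm.capture(n); cv2.imwrite(f"pics/{n}0.png",c["frame"][:,:,::-1])
    print(n,c["fx"],c["fy"],c["cx"],c["cy"],c["R"],c["t"])
E
```

```text
pics
{'t': 0.0, 'joint_positions': array([-7.63747402e+01,  1.96368776e+01,  8.73779647e+01, -7.09045486e-04,
        7.30759506e+01, -8.36459319e+00]), 'qd': array([-0.18371439,  0.0539597 , -0.00855728, -0.04612939,  0.16019442,
       -0.0172804 ]), 'joint_torque': array([-1.35817150e-03, -4.33684516e+01, -2.46013266e+01, -3.09251109e-04,
        7.81012903e-03,  8.10485972e-06]), 'tcp_pos': array([ 0.19651434, -0.48642461,  0.25261748]), 'tool_rot': array([-9.00899257e+01,  1.25369917e-02, -1.58009950e+02]), 'contact_force': array([-0.00531547, -0.25188787,  0.14245641]), 'moment': array([ 0.00288733, -0.03424589, -0.01098118]), 'width': 0.08515914985289719} 0.022
side 479.62081114586806 479.62081114586806 279.5326204467115 205.54284922371056 [[ 0.97709927 -0.21272353 -0.00507031]
 [-0.07643077 -0.32863056 -0.94136087]
 [ 0.19858335  0.92019055 -0.3373633 ]] [-0.54166506  0.11083479  1.37748952]
top 472.89298646173773 472.89298646173773 282.7110193862095 210.48170349066896 [[-0.01412587 -0.9998813  -0.00615219]
 [-0.99912083  0.01435748 -0.03938819]
 [ 0.03947185  0.00559039 -0.99920504]] [-0.03635471  0.51369363  1.20389754]
```

View pics/side0.png

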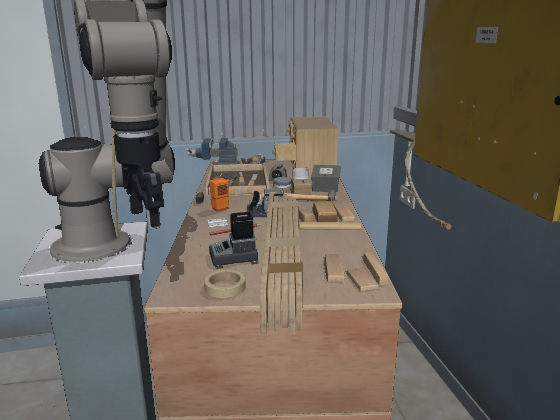

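View pics/top0.png

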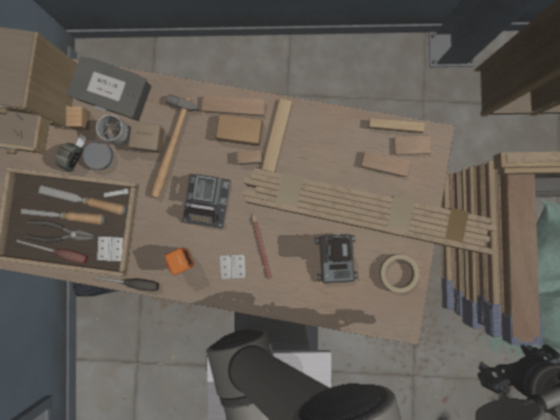

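The side view shows the charger with the pack at about (243,226), the lamp at about (258,205), and an orange decoy at (219,194). In the top view the charger is at (337,258) and the lamp at (206,200). I'll zoom in on these next.

```bash
python3 - <<'E'
import cv2, numpy as np
t=cv2.imread("pics/top0.png"); s=cv2.imread("pics/side0.png")
f=lambda im,x,y,w,h:cv2.resize(im[y:y+h,x:x+w],(400,300),interpolation=cv2.INTER_CUBIC)
g=lambda im:cv2.convertScaleAbs(255*(im/255.)**0.6)
a=np.vstack([np.hstack([f(t,300,225,80,60),f(t,170,170,80,60)]),np.hstack([f(s,203,206,80,60),f(s,225,175,80,60)])])
cv2.imwrite("pics/crop0.png",g(a))
E
```

```text
(no output)
```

View pics/crop0.png

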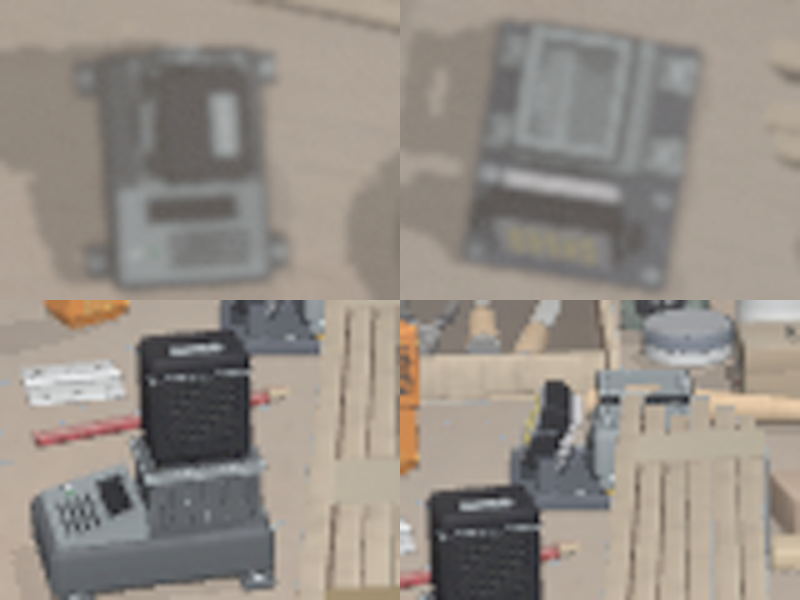

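```bash
python3 - <<'E'
import cv2, numpy as np
from bench import arm
def avg(n): return np.mean([arm.capture(n)["frame"].astype(float) for _ in range(4)],0)[:,:,::-1]
T=avg("top");S=avg("side");np.savez("avg.npz",T=T,S=S)
t=T.astype(np.uint8);s=S.astype(np.uint8)
def f(im,x,y):
    o=cv2.resize(im[y:y+30,x:x+40],(400,300),interpolation=cv2.INTER_CUBIC)
    o=cv2.convertScaleAbs(255*(o/255.)**0.6)
    for k in range(0,40,5): cv2.line(o,(k*10,0),(k*10,6 if k%10 else 14),(0,0,255),1)
    for k in range(0,30,5): cv2.line(o,(0,k*10),(6 if k%10 else 14,k*10),(0,0,255),1)
    return o
a=np.vstack([np.hstack([f(t,318,232),f(t,186,172)]),np.hstack([f(s,225,208),f(s,250,186)])])
cv2.imwrite("pics/crop1.png",a)
E
```

```text
(no output)
```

View pics/crop1.png

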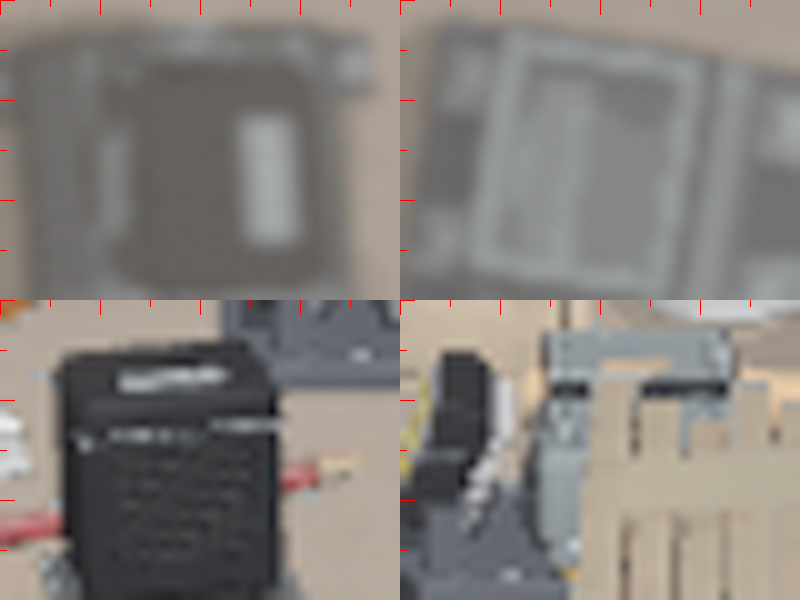

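In the top view the pack's head spans about columns 332–350 and rows 238–261, with the button on its left (+y). The lamp bay rim is centred near (204.5,188) and its yaw is about -9°. Next I'll turn these into metric positions.

```bash
cat > h.py <<'E'
import numpy as np
from bench import arm
import json
def cal(n):
    c=arm.capture(n);return {k:(np.array(c[k]) if k in"Rt" else c[k]) for k in("fx","fy","cx","cy","R","t")}
def ray(c,u,v,z):
    d=c["R"].T@np.array([(u-c["cx"])/c["fx"],(v-c["cy"])/c["fy"],1]);C=-c["R"].T@c["t"]
    return C+d*(z-C[2])/d[2]
def proj(c,X):
    p=c["R"]@np.array(X)+c["t"];return np.array([c["fx"]*p[0]/p[2]+c["cx"],c["fy"]*p[1]/p[2]+c["cy"]])
def inter(l1,l2): # lines as (p,d)
    A=np.array([l1[1],-l2[1]]).T;s=np.linalg.solve(A,l2[0]-l1[0]);return l1[0]+s[0]*l1[1]
E
python3 - <<'E'
from h import *
import cv2
from scipy.ndimage import map_coordinates, gaussian_filter
T=cal("top");S=cal("side");d=np.load("avg.npz");g=d["T"].mean(2)
print("camC",-T["R"].T@T["t"],-S["R"].T@S["t"])
def fit(a,b,mode,w=2.5,img=g):
    a=np.array(a,float);b=np.array(b,float);t=(b-a)/np.linalg.norm(b-a);n=np.array([-t[1],t[0]])
    o=np.arange(-w,w+.01,.1);P=[]
    for s in np.linspace(.15,.85,15):
        q=a+(b-a)*s+o[:,None]*n;v=map_coordinates(img,[q[:,1],q[:,0]],order=3)
        r=v if mode=="ridge" else abs(np.gradient(v));i=r.argmax()
        if 0<i<len(o)-1:P.append(q[i])
    P=np.array(P,np.float32);l=cv2.fitLine(P,cv2.DIST_HUBER,0,.01,.01).ravel();p,dr=l[2:],l[:2]
    res=abs((P-p)@np.array([-dr[1],dr[0]]));print(len(P),"rms",res.std().round(2));return p,dr
def quad(c,off,mode,z,w):
    c=np.array(c)/10-.45+np.array(off);L=[fit(c[i],c[(i+1)%4],mode,w) for i in range(4)]
    K=[inter(L[i-1],L[i]) for i in range(4)];X=np.array([ray(T,*k,z) for k in K])
    print("px",np.round(K,1).tolist(),"\nctr",X.mean(0).round(4),"sides",[np.linalg.norm(X[i]-X[(i+1)%4]).round(4) for i in range(4)])
    print("yaws",[np.degrees(np.arctan2(*(X[j]-X[i])[1::-1])).round(1) for i,j in((3,0),(2,1),(1,0),(2,3))])
print("lamp rim");quad([(117,42),(290,70),(263,275),(84,248)],(186,172),"ridge",.0725,2)
print("pack");quad([(132,65),(308,65),(322,288),(140,288)],(318,232),"edge",.1215,2)
# side: -y face left/right edges of head
gs=d["S"].mean(2)
for a,b in(((63,410),(70,580)),((282,410),(276,580))):
    a=np.array(a)/10-.45+[225,178];b=np.array(b)/10-.45+[225,178];p,dr=fit(a,b,"edge",2,gs);print("side edge",p,dr)
for X in([.41,-.15,.1215],): print(proj(S,X),proj(T,X))
E
```

```text
camC [ 0.46520841 -0.050456    1.2229503 ] [ 0.26418524 -1.34635405  0.56630354]
lamp rim
15 rms 0.05
15 rms 0.07
15 rms 0.12
15 rms 0.07
px [[197.0, 175.89999389648438], [214.6999969482422, 178.3000030517578], [211.1999969482422, 199.8000030517578], [193.6999969482422, 197.3000030517578]] 
ctr [0.5687 0.147  0.0725] sides [np.float64(0.0437), np.float64(0.0533), np.float64(0.0431), np.float64(0.0532)]
yaws [np.float64(-9.2), np.float64(-9.9), np.float64(81.2), np.float64(81.0)]
pack
15 rms 0.07
2 rms 0.0
15 rms 0.06
11 rms 0.07
px [[330.79998779296875, 237.10000610351562], [347.29998779296875, 237.60000610351562], [356.8999938964844, 260.20001220703125], [330.0, 261.79998779296875]] 
ctr [ 0.4169 -0.1789  0.1215] sides [np.float64(0.0382), np.float64(0.0567), np.float64(0.0624), np.float64(0.0573)]
yaws [np.float64(-2.9), np.float64(22.0), np.float64(87.3), np.float64(92.7)]
15 rms 0.51
side edge [230.45712 226.99545] [0.03186338 0.9994922 ]
15 rms 0.36
side edge [252.79678 227.14734] [0.04856662 0.99881995]
[238.40091337 210.94557184] [328.83922574 252.31380151]
```

```bash
python3 - <<'E'
from h import *
d=np.load("avg.npz");g=d["T"]
for r in(245,250,255): print(r,g[r,324:358].mean(1).round().astype(int).tolist())
for c in(334,336,338,340): print(c,g[232:268,c].mean(1).round().astype(int).tolist())
l=d["S"].mean(2)
for r in(222,228,234): print("S",r,l[r,222:260].round().astype(int).tolist())
for c in(235,242,248): print("Sc",c,l[205:226,c].round().astype(int).tolist())
E
```

```text
245 [63, 61, 59, 61, 66, 69, 66, 58, 52, 52, 52, 52, 53, 52, 52, 52, 54, 69, 96, 116, 125, 119, 101, 76, 57, 57, 67, 75, 89, 104, 115, 119, 120, 120]
250 [63, 61, 57, 62, 76, 80, 70, 55, 49, 50, 52, 52, 52, 52, 52, 53, 52, 61, 84, 110, 127, 128, 113, 85, 60, 55, 62, 69, 82, 103, 117, 121, 121, 122]
255 [62, 63, 65, 70, 70, 69, 61, 52, 48, 50, 51, 52, 51, 52, 52, 51, 52, 55, 72, 93, 104, 108, 101, 81, 62, 54, 58, 65, 79, 99, 114, 119, 120, 120]
334 [119, 111, 93, 78, 78, 68, 54, 48, 50, 52, 52, 52, 52, 52, 52, 53, 52, 53, 52, 51, 52, 52, 52, 51, 51, 51, 52, 50, 49, 59, 78, 86, 74, 56, 49, 47]
336 [119, 115, 101, 88, 91, 77, 56, 48, 50, 52, 52, 53, 53, 53, 53, 52, 52, 52, 52, 51, 52, 52, 51, 51, 53, 51, 51, 51, 51, 63, 83, 87, 70, 52, 47, 47]
338 [120, 118, 107, 92, 89, 75, 56, 49, 50, 52, 53, 53, 52, 52, 52, 51, 52, 53, 52, 52, 52, 52, 52, 52, 52, 52, 52, 51, 51, 62, 82, 86, 69, 52, 48, 48]
340 [119, 111, 89, 77, 81, 74, 59, 51, 51, 53, 52, 53, 53, 54, 53, 54, 54, 53, 52, 52, 52, 52, 52, 52, 52, 52, 52, 50, 53, 67, 87, 88, 68, 50, 47, 48]
S 222 [166, 168, 168, 167, 168, 136, 129, 130, 74, 19, 18, 89, 39, 34, 25, 28, 30, 32, 26, 31, 25, 32, 31, 22, 26, 23, 22, 18, 21, 23, 19, 98, 128, 129, 129, 130, 129, 129]
S 228 [129, 129, 129, 130, 131, 131, 130, 119, 126, 27, 12, 19, 21, 22, 22, 29, 31, 22, 26, 23, 23, 19, 21, 18, 21, 18, 26, 23, 20, 22, 17, 97, 127, 127, 128, 128, 128, 129]
S 234 [132, 131, 130, 132, 132, 132, 113, 123, 62, 51, 14, 16, 21, 21, 21, 19, 21, 18, 22, 22, 22, 22, 21, 21, 22, 21, 21, 22, 21, 21, 18, 71, 129, 130, 130, 130, 128, 130]
Sc 235 [124, 125, 126, 125, 127, 128, 128, 128, 38, 26, 27, 26, 27, 36, 29, 24, 21, 34, 23, 22, 22]
Sc 242 [125, 126, 125, 126, 128, 128, 129, 58, 26, 25, 130, 70, 33, 30, 22, 22, 40, 25, 17, 31, 20]
Sc 248 [70, 60, 58, 59, 59, 59, 51, 26, 25, 24, 27, 26, 33, 24, 22, 80, 30, 22, 24, 22, 25]
```

```bash
python3 - <<'E'
from h import *
from scipy.ndimage import gaussian_filter1d
d=np.load("avg.npz");g=d["T"].mean(2);T=cal("top");S=cal("side")
def edge(rows,lo,hi,lev,rising):
    P=[]
    for r in rows:
        v=g[r,lo:hi];x=np.arange(lo,hi)
        for i in range(len(v)-1):
            if (v[i]-lev)*(v[i+1]-lev)<0 and (v[i+1]>v[i])==rising: P.append((x[i]+(lev-v[i])/(v[i+1]-v[i]),r));break
    P=np.array(P);k=np.polyfit(P[:,1],P[:,0],1)
    X=[ray(T,np.polyval(k,r),r,.1215) for r in(rows[0],rows[-1])];D=X[0]-X[1]
    print("yaw",np.degrees(np.arctan2(D[1],D[0])).round(2),k.round(3),np.std(P[:,0]-np.polyval(k,P[:,1])).round(2))
edge(range(245,255),338,346,85,True);edge(range(245,255),344,350,85,False);edge(range(241,259),348,354,66,True);edge(range(240,262),350,358,95,True)
c=ray(T,340.0,249.5,.1215);print("pack c",c)
for yw in(4,):
    a=np.radians(yw);R=np.array([[np.cos(a),-np.sin(a)],[np.sin(a),np.cos(a)]])
    for x,y,z in((-27,-22,.09),(27,-22,.09),(-27,-22,.1215),(27,-22,.1215),(0,22,.1215),(0,0,.1215)):
        p=c[:2]+R@np.array([x,y])/1e3;print(x,y,z,proj(S,[*p,z]).round(1),proj(T,[*p,z]).round(1))
E
```

```text
yaw 3.32 [7.70000e-02 3.22735e+02] 0.03
yaw 2.35 [6.10000e-02 3.31888e+02] 0.04
yaw 4.56 [1.00000e-01 3.25673e+02] 0.1
yaw -1.13 [  0.    352.906] 0.59
pack c [ 0.41615624 -0.17601203  0.1215    ]
-27 -22 0.09 [234.  229.5] [348.7 259.5]
27 -22 0.09 [254.3 227.2] [346.7 236.9]
-27 -22 0.1215 [233.5 218.1] [350.5 260.3]
27 -22 0.1215 [254.  215.9] [348.4 237.1]
0 22 0.1215 [240.3 211.3] [330.6 250.3]
0 0 0.1215 [242.1 214.1] [340.  249.5]
```

```bash
cat >> h.py <<'E'
def go(x,y,z,yaw):
    s=arm.state();p=s["tcp_pos"];w=np.radians(s["tool_rot"][2]);d=np.array([x,y,z])-p
    ex=np.array([np.cos(w),np.sin(w),0]);ez=np.array([-np.sin(w),np.cos(w),0])
    t=-((yaw-s["tool_rot"][2]+180)%360-180)
    print("units x %.3f y %.3f z %.3f turn %.3f"%(d@ex/.03,-d[2]/.03,d@ez/.03,t/6))
def show():
    s=arm.state();w=np.radians(s["tool_rot"][2]);f=s["contact_force"]
    print("t %.2f"%s["t"],s["tcp_pos"].round(4),s["tool_rot"].round(2),"F",f.round(1),"w",s["width"].round(4),
      "Ftool x,z",round(float(f@[np.cos(w),np.sin(w),0]),1),round(float(f@[-np.sin(w),np.cos(w),0]),1))
E
python3 -c "
from h import *
show();go(.4155,-.1745,.19,-176.5)"
```

```text
Traceback (most recent call last):
  File "h.py", line 20, in show
    print("t %.2f"%s["t"],s["tcp_pos"].round(4),s["tool_rot"].round(2),"F",f.round(1),"w",s["width"].round(4),
                                                                                          ^^^^^^^^^^^^^^^^
AttributeError: 'float' object has no attribute 'round'
```

```bash
sed -i 's/s\["width"\].round(4)/round(float(s["width"]),4)/' h.py
python3 -c "
from h import *
show();go(.4155,-.1745,.19,-176.5)"
```

```text
t 0.70 [ 0.1966 -0.4868  0.2534] [ -89.99   -0.   -158.01] F [ 0.1  0.6 -0.1] w 0.0854 Ftool x,z -0.3 -0.5
units x -10.664 y 2.112 z -6.920 turn 3.082
```

apply_moves:
  increments:
    - [[-0.3, 0, -0.2], 0.1]
    - [[-1, 0, -0.65], 0.3]
    - [[-1.9, 0, -1.2], 0.55]
    - [[-2.8, 0.2, -1.8], 0.8]
    - [[-3.7, 0.4, -2.4], 1.1]
    - [[-4.6, 0.6, -3.0], 1.35]
    - [[-5.5, 0.8, -3.6], 1.6]
    - [[-6.4, 1.0, -4.15], 1.85]
    - [[-7.3, 1.2, -4.75], 2.1]
    - [[-8.2, 1.4, -5.3], 2.35]
    - [[-9.0, 1.6, -5.85], 2.6]
    - [[-9.7, 1.8, -6.3], 2.8]
    - [[-10.2, 1.95, -6.6], 2.95]
    - [[-10.5, 2.05, -6.8], 3.05]
    - [[-10.66, 2.11, -6.92], 3.08]
    - [[-10.66, 2.11, -6.92], 3.08]
    - [[-10.66, 2.11, -6.92], 3.08]

```text
t: 2.12
tcp_pos: [0.4153, -0.1748, 0.1901]
tool_rot: [-90.0, -0.0, -176.4]
contact_force: [-0.3, -1.6, -0.2]
width: 0.0852
```

```bash
python3 - <<'E'
from h import *
import cv2
show();go(.4155,-.1753,.0966,-176.5)
t=arm.capture("top")["frame"];s=arm.capture("side")["frame"]
f=lambda im,x,y:cv2.resize(im[y:y+75,x:x+100,::-1],(400,300),interpolation=cv2.INTER_CUBIC)
cv2.imwrite("pics/hover.png",np.hstack([f(t,290,215),f(s,195,170)]))
E
```

```text
t 2.12 [ 0.4153 -0.1748  0.1901] [-8.9980e+01 -1.0000e-02 -1.7644e+02] F [-0.3 -1.6 -0.2] w 0.0852 Ftool x,z 0.4 1.6
units x -0.005 y 3.115 z 0.018 turn 0.009
```

View pics/hover.png

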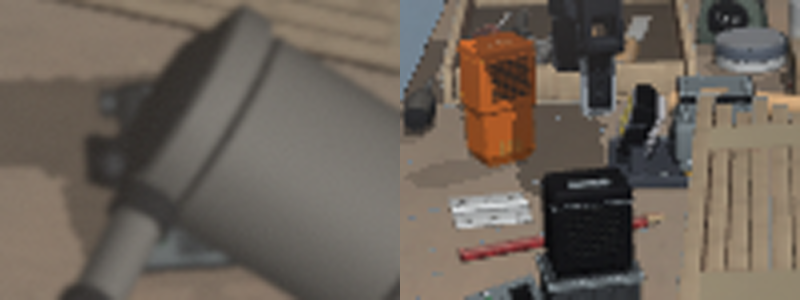

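apply_moves:
  increments:
    - [[0, 0.2, 0.01], 0]
    - [[0, 0.6, 0.02], 0]
    - [[0, 1.1, 0.02], 0]
    - [[0, 1.6, 0.02], 0]
    - [[0, 2.1, 0.02], 0]
    - [[0, 2.5, 0.02], 0]
    - [[0, 2.8, 0.02], 0]
    - [[0, 3.0, 0.02], 0]
    - [[0, 3.08, 0.02], 0]
    - [[0, 3.12, 0.02], 0]
    - [[0, 3.12, 0.02], 0]
    - [[0, 3.12, 0.02], 0]

```text
t: 3.22
tcp_pos: [0.4158, -0.1754, 0.0969]
tool_rot: [-90.0, 0.0, -176.5]
contact_force: [0.7, -1.5, -0.6]
width: 0.0857
```

apply_moves:
  increments:
    - [[0, 0, 0], 0]
    - [[0, 0, 0], 0]
    - [[0, 0, 0], 0]
    - [[0, 0, 0], 0]
    - [[0, 0, 0], 0]
    - [[0, 0, 0], 0]
    - [[0, 0, 0], 0]
    - [[0, 0, 0], 0]
  fingers: 80

```text
t: 3.88
tcp_pos: [0.4154, -0.1752, 0.0964]
tool_rot: [-90.0, -0.0, -176.5]
contact_force: [-0.0, 0.1, -0.3]
width: 0.0583
```

```bash
python3 -c "
from h import *
show()"
```

```text
t 3.88 [ 0.4154 -0.1752  0.0964] [ -90.     -0.   -176.49] F [-0.   0.1 -0.3] w 0.0583 Ftool x,z 0.0 -0.1
```

apply_moves:
  increments:
    - [[0, 0, 0], 0]
    - [[0, 0, 0], 0]
    - [[0, 0, 0], 0]
    - [[0, 0, 0], 0]
  fingers: 86

```text
t: 4.22
tcp_pos: [0.4154, -0.175, 0.0964]
tool_rot: [-90.0, -0.0, -176.5]
contact_force: [0.4, 1.8, 0.8]
width: 0.0567
```

apply_moves:
  increments:
    - [[0, 0, 0], 0]
    - [[0, 0, 0], 0]
    - [[0, 0, 0], 0]
    - [[0, 0, 0], 0]
  fingers: 91

```text
t: 4.55
tcp_pos: [0.4154, -0.175, 0.0964]
tool_rot: [-90.0, -0.0, -176.5]
contact_force: [-0.2, 3.3, 2.7]
width: 0.0548
```

apply_moves:
  increments:
    - [[0, 0, 0], 0]
    - [[0, 0, 0], 0]
    - [[0, 0, 0], 0]
    - [[0, 0, 0], 0]
  fingers: 96

```text
t: 4.88
tcp_pos: [0.4154, -0.175, 0.0964]
tool_rot: [-90.0, -0.0, -176.5]
contact_force: [0.2, 5.0, 2.9]
width: 0.0534
```

apply_moves:
  increments:
    - [[0, 0, -0.01], 0]
    - [[0, 0, -0.02], 0]
    - [[0, 0, -0.02], 0]
    - [[0, 0, -0.02], 0]
    - [[0, 0, -0.02], 0]
  fingers: 106

```text
t: 5.3
tcp_pos: [0.4154, -0.1746, 0.0964]
tool_rot: [-90.0, 0.0, -176.5]
contact_force: [-0.5, 3.8, 3.4]
width: 0.05
```

apply_moves:
  increments:
    - [[0, 0, 0], 0]
    - [[0, 0, 0], 0]
    - [[0, 0, 0], 0]
    - [[0, 0, 0], 0]
  fingers: 114

```text
t: 5.63
tcp_pos: [0.4155, -0.1748, 0.0966]
tool_rot: [-90.0, 0.0, -176.5]
contact_force: [-0.6, 3.9, 4.6]
width: 0.0472
```

apply_moves:
  increments:
    - [[0, 0, 0], 0]
    - [[0, 0, 0], 0]
    - [[0, 0, 0], 0]
    - [[0, 0, 0], 0]
  fingers: 118

```text
t: 5.97
tcp_pos: [0.4156, -0.175, 0.0967]
tool_rot: [-90.0, 0.0, -176.5]
contact_force: [-1.6, 2.6, 5.2]
width: 0.0462
```

apply_moves:
  increments:
    - [[0, 0, 0], 0]
    - [[0, 0, 0], 0]
    - [[0, 0, 0], 0]
    - [[0, 0, 0], 0]
  fingers: 122

```text
t: 6.3
tcp_pos: [0.4156, -0.175, 0.0967]
tool_rot: [-89.9, 0.0, -176.5]
contact_force: [-1.0, 2.6, 5.2]
width: 0.0447
```

apply_moves:
  increments:
    - [[0, 0, 0], 0]
    - [[0, 0, 0], 0]
    - [[0, 0, 0], 0]
    - [[0, 0, 0], 0]
    - [[0, 0, 0], 0]
  fingers: 130

```text
t: 6.72
tcp_pos: [0.4156, -0.175, 0.0967]
tool_rot: [-89.9, 0.0, -176.5]
contact_force: [-1.3, 2.0, 5.3]
width: 0.0435
```

apply_moves:
  increments:
    - [[0, 0, 0], 0]
    - [[0, 0, 0], 0]
    - [[0, 0, 0], 0]
    - [[0, 0, 0], 0]
  fingers: 145

```text
t: 7.05
tcp_pos: [0.4156, -0.1751, 0.0967]
tool_rot: [-89.9, 0.0, -176.5]
contact_force: [-1.3, 2.8, 6.6]
width: 0.043
```

apply_moves:
  increments:
    - [[0, -0.03, 0], 0]
    - [[0, -0.06, 0], 0]
    - [[0, -0.1, 0], 0]
    - [[0, -0.13, 0], 0]
    - [[0, -0.16, 0], 0]
    - [[0, -0.2, 0], 0]
    - [[0, -0.2, 0], 0]

```text
t: 7.63
tcp_pos: [0.4154, -0.1747, 0.1023]
tool_rot: [-90.0, -0.0, -176.5]
contact_force: [-0.0, -0.6, -1.7]
width: 0.0439
```

apply_moves:
  increments:
    - [[0, -0.1, 0], 0]
    - [[0, -0.3, 0], 0]
    - [[0, -0.6, 0], 0]
    - [[0, -0.9, 0], 0]
    - [[0, -1.3, 0], 0]
    - [[0, -1.7, 0], 0]
    - [[0, -2.1, 0], 0]
    - [[0, -2.5, 0], 0]
    - [[0, -2.8, 0], 0]
    - [[0, -3.0, 0], 0]
    - [[0, -3.0, 0], 0]
    - [[0, -3.0, 0], 0]

```text
t: 8.63
tcp_pos: [0.4154, -0.1745, 0.1925]
tool_rot: [-90.0, 0.0, -176.5]
contact_force: [-0.2, 0.7, -3.5]
width: 0.0436
```

```bash
python3 - <<'E'
from h import *
import cv2
show()
a=np.radians(-9.2);m=np.array([.5687,.147])+.00075*np.array([-np.sin(a),np.cos(a)])
go(*m,.175,-189.2)
s=arm.capture("side");print(proj(s,arm.state()["tcp_pos"]))
cv2.imwrite("pics/lift.png",cv2.resize(s["frame"][150:250,180:313,::-1],(798,600),interpolation=cv2.INTER_CUBIC))
E
```

```text
t 8.63 [ 0.4154 -0.1745  0.1925] [-8.9980e+01  2.0000e-02 -1.7649e+02] F [-0.2  0.7 -3.5] w 0.0436 Ftool x,z 0.2 -0.7
units x -5.763 y 0.585 z -10.410 turn 2.118
[240.72811362 188.29187731]
```

View pics/lift.png

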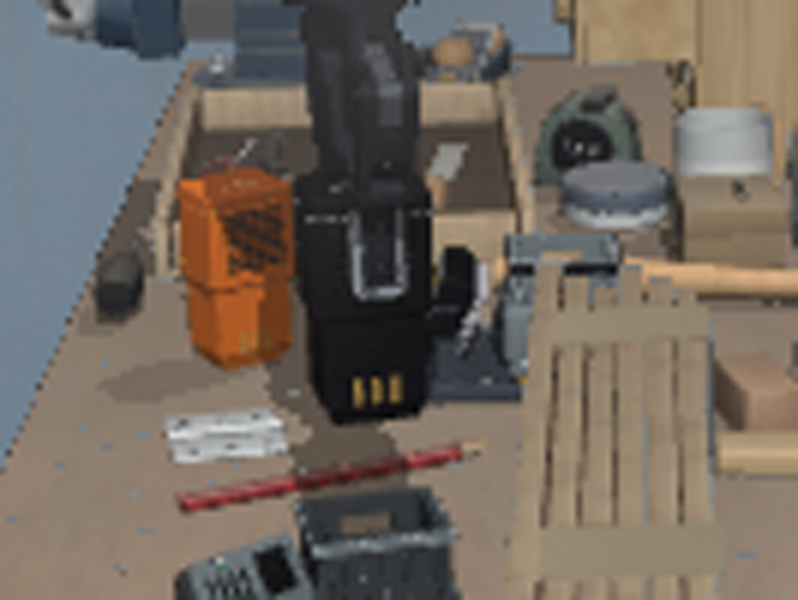

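apply_moves:
  increments:
    - [[-0.1, 0, -0.2], 0.05]
    - [[-0.35, 0, -0.65], 0.15]
    - [[-0.75, 0, -1.35], 0.3]
    - [[-1.2, 0, -2.1], 0.45]
    - [[-1.65, 0, -2.95], 0.6]
    - [[-2.1, 0, -3.8], 0.8]
    - [[-2.6, 0, -4.65], 0.95]
    - [[-3.05, 0, -5.5], 1.1]
    - [[-3.5, 0, -6.35], 1.3]
    - [[-4.0, 0, -7.2], 1.45]
    - [[-4.45, 0, -8.0], 1.65]
    - [[-4.85, 0, -8.75], 1.8]
    - [[-5.2, 0.1, -9.4], 1.95]
    - [[-5.5, 0.3, -9.95], 2.05]
    - [[-5.7, 0.45, -10.3], 2.1]
    - [[-5.76, 0.58, -10.41], 2.12]
    - [[-5.76, 0.58, -10.41], 2.12]
    - [[-5.76, 0.58, -10.41], 2.12]
    - [[-5.76, 0.58, -10.41], 2.12]

```text
t: 10.27
tcp_pos: [0.5685, 0.1468, 0.175]
tool_rot: [-90.0, -0.0, 170.7]
contact_force: [-0.4, -0.3, -1.9]
width: 0.0434
```

```bash
python3 - <<'E'
from h import *
import cv2
show()
a=np.radians(-9.2);m=np.array([.5687,.147])+.00075*np.array([-np.sin(a),np.cos(a)])
go(*m,.160,-189.2)
s=arm.capture("side")
print("lamp bay ctr proj",proj(s,[.5687,.147,.0725]),"pack foot",proj(s,[.5687,.147,.175-.081]))
cv2.imwrite("pics/lamp1.png",cv2.resize(s["frame"][155:215,225:305,::-1],(800,600),interpolation=cv2.INTER_CUBIC))
E
```

```text
t 10.27 [0.5685 0.1468 0.175 ] [-8.9970e+01 -2.0000e-02  1.7074e+02] F [-0.4 -0.3 -1.9] w 0.0434 Ftool x,z 0.3 0.4
units x -0.005 y 0.501 z -0.033 turn -0.009
lamp bay ctr proj [274.25286713 190.8092393 ] pack foot [274.19604081 184.65229955]
```

View pics/lamp1.png

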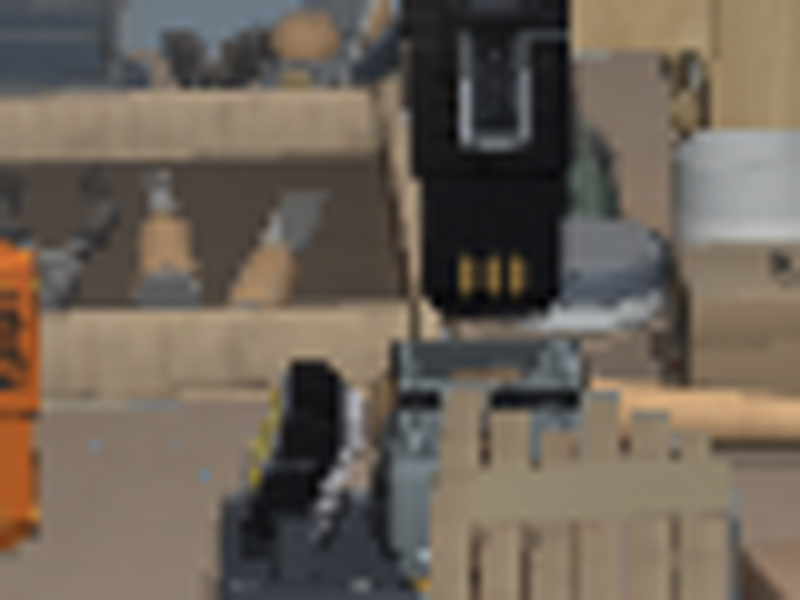

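apply_moves:
  increments:
    - [[0, 0.1, -0.02], 0]
    - [[0, 0.25, -0.03], 0]
    - [[0, 0.4, -0.03], 0]
    - [[0, 0.55, -0.03], 0]
    - [[0, 0.68, -0.03], 0]
    - [[0, 0.78, -0.03], 0]
    - [[0, 0.83, -0.03], 0]
    - [[0, 0.83, -0.03], 0]
    - [[0, 0.83, -0.03], 0]

```text
t: 11.07
tcp_pos: [0.5689, 0.1486, 0.15]
tool_rot: [-90.0, -0.0, 170.8]
contact_force: [0.7, 0.5, -1.3]
width: 0.0432
```

apply_moves:
  increments:
    - [[0, 0.05, 0], 0]
    - [[0, 0.1, 0], 0]
    - [[0, 0.15, 0], 0]
    - [[0, 0.2, 0], 0]
    - [[0, 0.2, 0], 0]
    - [[0, 0.2, 0], 0]

```text
t: 11.57
tcp_pos: [0.5689, 0.1486, 0.1439]
tool_rot: [-90.0, -0.0, 170.8]
contact_force: [-0.6, -0.4, -2.3]
width: 0.0431
```

```bash
python3 -c "
from h import *
show()"
```

```text
t 11.57 [0.5689 0.1486 0.1439] [-8.9990e+01 -1.0000e-02  1.7079e+02] F [-0.6 -0.4 -2.3] w 0.0431 Ftool x,z 0.6 0.5
```

apply_moves:
  increments:
    - [[0, 0.03, 0.02], 0]
    - [[0, 0.06, 0.02], 0]
    - [[0, 0.09, 0.02], 0]
    - [[0, 0.12, 0.02], 0]
    - [[0, 0.12, 0.02], 0]
    - [[0, 0.12, 0.02], 0]

```text
t: 12.07
tcp_pos: [0.5688, 0.148, 0.1404]
tool_rot: [-90.0, -0.0, 170.8]
contact_force: [-0.5, 0.8, -2.1]
width: 0.0433
```

apply_moves:
  increments:
    - [[0, 0.04, 0], 0]
    - [[0, 0.08, 0], 0]
    - [[0, 0.12, 0], 0]
    - [[0, 0.15, 0], 0]
    - [[0, 0.15, 0], 0]

```text
t: 12.48
tcp_pos: [0.5687, 0.148, 0.1357]
tool_rot: [-90.0, -0.0, 170.8]
contact_force: [-1.1, -0.4, -2.7]
width: 0.0434
```

```bash
python3 -c "
from h import *
show()"
```

```text
t 12.48 [0.5687 0.148  0.1357] [-8.9990e+01 -2.0000e-02  1.7079e+02] F [-1.1 -0.4 -2.7] w 0.0434 Ftool x,z 1.1 0.6
```

apply_moves:
  increments:
    - [[0, 0.05, 0], 0]
    - [[0, 0.1, 0], 0]
    - [[0, 0.15, 0], 0]
    - [[0, 0.2, 0], 0]
    - [[0, 0.2, 0], 0]

```text
t: 12.9
tcp_pos: [0.5686, 0.148, 0.1296]
tool_rot: [-90.0, -0.0, 170.8]
contact_force: [0.9, -0.1, -2.2]
width: 0.0435
```

apply_moves:
  increments:
    - [[0, 0.05, 0], 0]
    - [[0, 0.1, 0], 0]
    - [[0, 0.15, 0], 0]
    - [[0, 0.2, 0], 0]
    - [[0, 0.2, 0], 0]

```text
t: 13.32
tcp_pos: [0.5686, 0.148, 0.1236]
tool_rot: [-90.0, -0.0, 170.8]
contact_force: [0.3, 0.1, -2.2]
width: 0.0435
```

```bash
python3 -c "
from h import *
show()"
```

```text
t 13.32 [0.5686 0.148  0.1236] [-8.9990e+01 -3.0000e-02  1.7079e+02] F [ 0.3  0.1 -2.2] w 0.0435 Ftool x,z -0.3 -0.1
```

Fits freely. I'll keep going down and watch for the contact block.

apply_moves:
  increments:
    - [[0, 0.05, 0], 0]
    - [[0, 0.1, 0], 0]
    - [[0, 0.15, 0], 0]
    - [[0, 0.2, 0], 0]
    - [[0, 0.25, 0], 0]
    - [[0, 0.3, 0], 0]
    - [[0, 0.3, 0], 0]

```text
t: 13.9
tcp_pos: [0.5686, 0.148, 0.1146]
tool_rot: [-90.0, -0.0, 170.8]
contact_force: [-0.1, 0.3, -2.7]
width: 0.0436
```

apply_moves:
  increments:
    - [[0, 0.03, 0], 0]
    - [[0, 0.06, 0], 0]
    - [[0, 0.1, 0], 0]
    - [[0, 0.1, 0], 0]
    - [[0, 0.1, 0], 0]

```text
t: 14.32
tcp_pos: [0.5688, 0.148, 0.1119]
tool_rot: [-90.0, -0.0, 170.8]
contact_force: [0.7, -0.4, -2.3]
width: 0.0433
```

apply_moves:
  increments:
    - [[0, 0.03, 0], 0]
    - [[0, 0.06, 0], 0]
    - [[0, 0.06, 0], 0]
    - [[0, 0.06, 0], 0]

```text
t: 14.65
tcp_pos: [0.569, 0.148, 0.1106]
tool_rot: [-90.0, 0.0, 170.8]
contact_force: [-2.0, 0.5, 2.2]
width: 0.0433
```

apply_moves:
  increments:
    - [[0, 0.03, 0], 0]
    - [[0, 0.06, 0], 0]
    - [[0, 0.06, 0], 0]
    - [[0, 0.06, 0], 0]

```text
t: 14.98
tcp_pos: [0.569, 0.148, 0.1086]
tool_rot: [-90.0, 0.0, 170.8]
contact_force: [-1.3, 0.6, 3.7]
width: 0.0435
```

apply_moves:
  increments:
    - [[0, 0.03, 0], 0]
    - [[0, 0.06, 0], 0]
    - [[0, 0.06, 0], 0]
    - [[0, 0.06, 0], 0]

```text
t: 15.32
tcp_pos: [0.569, 0.148, 0.1069]
tool_rot: [-90.0, 0.0, 170.8]
contact_force: [-1.1, -0.2, 6.9]
width: 0.0435
```

apply_moves:
  increments:
    - [[0, 0.02, 0], 0]
    - [[0, 0.03, 0], 0]
    - [[0, 0.03, 0], 0]
    - [[0, 0.03, 0], 0]

```text
t: 15.65
tcp_pos: [0.569, 0.148, 0.1066]
tool_rot: [-90.0, 0.1, 170.8]
contact_force: [-3.7, -0.9, 10.7]
width: 0.0437
```

apply_moves:
  increments:
    - [[0, 0.01, 0], 0]
    - [[0, 0.015, 0], 0]
    - [[0, 0.015, 0], 0]
    - [[0, 0.015, 0], 0]

```text
t: 15.98
tcp_pos: [0.569, 0.148, 0.1065]
tool_rot: [-90.0, 0.1, 170.8]
contact_force: [-4.0, 0.1, 12.3]
width: 0.0433
```

apply_moves:
  increments:
    - [[0, 0, 0], 0]
    - [[0, 0, 0], 0]
    - [[0, 0, 0], 0]
  fingers: 126

```text
t: 16.23
tcp_pos: [0.569, 0.148, 0.1065]
tool_rot: [-90.0, 0.1, 170.8]
contact_force: [-3.9, -0.2, 11.9]
width: 0.0435
```

apply_moves:
  increments:
    - [[0, 0, 0], 0]
    - [[0, 0, 0], 0]
    - [[0, 0, 0], 0]
  fingers: 120

```text
t: 16.48
tcp_pos: [0.5691, 0.1483, 0.106]
tool_rot: [-90.0, 0.1, 170.8]
contact_force: [-2.0, 0.4, 8.2]
width: 0.0447
```

apply_moves:
  increments:
    - [[0, 0, 0], 0]
    - [[0, 0, 0], 0]
    - [[0, 0, 0], 0]
  fingers: 115

```text
t: 16.73
tcp_pos: [0.5693, 0.1487, 0.1058]
tool_rot: [-90.1, 0.1, 170.8]
contact_force: [-1.3, 1.6, 6.1]
width: 0.0466
```

apply_moves:
  increments:
    - [[0, 0, 0], 0]
    - [[0, 0, 0], 0]
    - [[0, 0, 0], 0]
  fingers: 110

```text
t: 16.98
tcp_pos: [0.5694, 0.1487, 0.1055]
tool_rot: [-90.1, 0.1, 170.8]
contact_force: [1.2, 4.9, 3.3]
width: 0.0488
```

apply_moves:
  increments:
    - [[0, 0, 0], 0]
    - [[0, 0, 0], 0]
    - [[0, 0, 0], 0]
  fingers: 102

```text
t: 17.23
tcp_pos: [0.5686, 0.1478, 0.1047]
tool_rot: [-90.0, -0.0, 170.8]
contact_force: [0.8, 1.1, 0.8]
width: 0.0513
```

apply_moves:
  increments:
    - [[0, 0, 0], 0]
    - [[0, 0, 0], 0]
    - [[0, 0, 0], 0]
    - [[0, 0, 0], 0]
    - [[0, 0, 0], 0]
    - [[0, 0, 0], 0]
    - [[0, 0, 0], 0]
    - [[0, 0, 0], 0]
  fingers: 0

```text
t: 17.9
tcp_pos: [0.5688, 0.148, 0.1052]
tool_rot: [-90.0, 0.0, 170.8]
contact_force: [0.2, -0.3, -0.4]
width: 0.0852
```

apply_moves:
  increments:
    - [[0, -0.2, 0], 0]
    - [[0, -0.6, 0], 0]
    - [[0, -1.1, 0], 0]
    - [[0, -1.6, 0], 0]
    - [[0, -2.1, 0], 0]
    - [[0, -2.4, 0], 0]
    - [[0, -2.5, 0], 0]
    - [[0, -2.5, 0], 0]

```text
t: 18.57
tcp_pos: [0.5691, 0.1481, 0.1811]
tool_rot: [-90.0, 0.1, 170.8]
contact_force: [-0.4, 0.8, -1.1]
width: 0.0854
```

```bash
python3 - <<'E'
from h import *
import cv2
show()
s=arm.capture("side")
a=np.radians(-9.2);R=np.array([[np.cos(a),-np.sin(a)],[np.sin(a),np.cos(a)]])
for z in(.073-.048+.106,.073-.048+.106+.005):
  for x,y in((-27,-22),(27,-22),(0,0)):
    p=np.array([.5687,.147])+R@np.array([x,y])/1e3;print(z,x,y,proj(s,[*p,z]).round(1),((proj(s,[*p,z])-[225,155]+.5)*10).round())
cv2.imwrite("pics/lamp2.png",cv2.resize(s["frame"][155:215,225:305,::-1],(800,600),interpolation=cv2.INTER_CUBIC))
E
```

```text
t 18.57 [0.5691 0.1481 0.1811] [-9.0020e+01  9.0000e-02  1.7079e+02] F [-0.4  0.8 -1.1] w 0.0854 Ftool x,z 0.6 -0.7
0.131 -27 -22 [266.1 175.9] [416. 214.]
0.131 27 -22 [282.7 175.6] [582. 211.]
0.131 0 0 [274.1 173.9] [496. 194.]
0.136 -27 -22 [266.1 174.5] [416. 200.]
0.136 27 -22 [282.7 174.1] [582. 196.]
0.136 0 0 [274.1 172.5] [496. 180.]
```

View pics/lamp2.png

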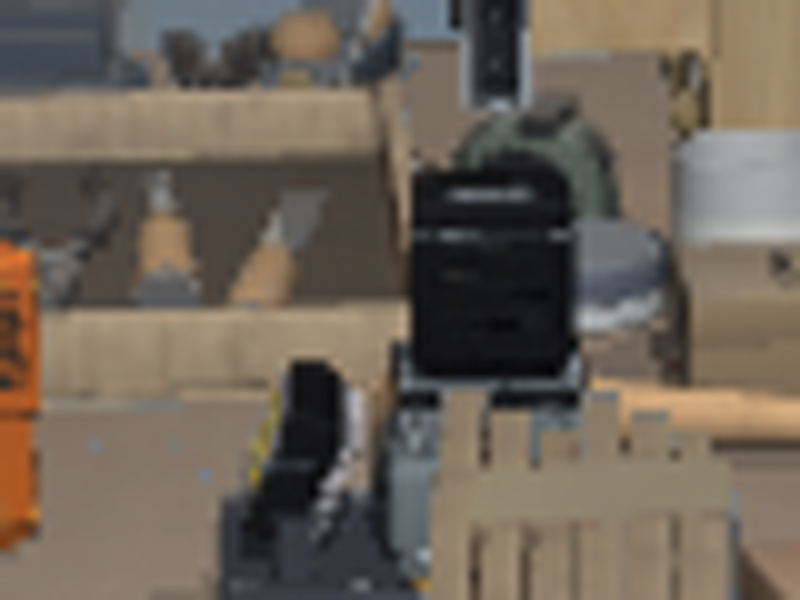

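apply_moves:
  increments:
    - [[0, 0, 0.03], 0]
    - [[0, 0, 0.03], 0]
    - [[0, 0, 0.03], 0]
    - [[0, 0, 0.03], 0]
    - [[0, 0, 0.03], 0]
    - [[0, 0, 0.03], 0]
    - [[0, 0, 0.03], 0]
    - [[0, 0, 0.03], 0]
    - [[0, 0, 0.03], 0]
    - [[0, 0, 0.03], 0]
    - [[0, 0, 0.03], 0]
    - [[0, 0, 0.03], 0]
    - [[0, 0, 0.03], 0]
    - [[0, 0, 0.03], 0]
    - [[0, 0, 0.03], 0]
    - [[0, 0, 0.03], 0]
    - [[0, 0, 0.03], 0]
    - [[0, 0, 0.03], 0]
  fingers: 255

```text
t: 20.12
tcp_pos: [0.5687, 0.1471, 0.1802]
tool_rot: [-90.0, 0.0, 170.8]
contact_force: [0.4, 0.2, -0.2]
width: -0.0
```

apply_moves:
  increments:
    - [[0, 0.1, 0], 0]
    - [[0, 0.25, 0], 0]
    - [[0, 0.4, 0], 0]
    - [[0, 0.5, 0], 0]
    - [[0, 0.57, 0], 0]
    - [[0, 0.6, 0], 0]
    - [[0, 0.6, 0], 0]
    - [[0, 0.6, 0], 0]

```text
t: 20.78
tcp_pos: [0.5687, 0.1471, 0.1623]
tool_rot: [-90.0, 0.0, 170.8]
contact_force: [0.2, 0.4, -0.4]
width: -0.0001
```

apply_moves:
  increments:
    - [[0, 0.03, 0], 0]
    - [[0, 0.06, 0], 0]
    - [[0, 0.06, 0], 0]
    - [[0, 0.06, 0], 0]

```text
t: 21.12
tcp_pos: [0.5686, 0.1471, 0.1604]
tool_rot: [-90.0, 0.0, 170.8]
contact_force: [-0.4, -0.8, 0.4]
width: -0.0
```

apply_moves:
  increments:
    - [[0, 0.03, 0], 0]
    - [[0, 0.06, 0], 0]
    - [[0, 0.06, 0], 0]
    - [[0, 0.06, 0], 0]

```text
t: 21.45
tcp_pos: [0.5686, 0.1471, 0.1585]
tool_rot: [-90.0, -0.0, 170.8]
contact_force: [0.0, -0.7, 0.7]
width: 0.0
```

apply_moves:
  increments:
    - [[0, 0.03, 0], 0]
    - [[0, 0.03, 0], 0]
    - [[0, 0.03, 0], 0]

```text
t: 21.7
tcp_pos: [0.5686, 0.1471, 0.1577]
tool_rot: [-90.0, -0.0, 170.8]
contact_force: [0.1, -0.5, 0.1]
width: 0.0002
```

apply_moves:
  increments:
    - [[0, 0.03, 0], 0]
    - [[0, 0.03, 0], 0]
    - [[0, 0.03, 0], 0]

```text
t: 21.95
tcp_pos: [0.5688, 0.1471, 0.1569]
tool_rot: [-90.0, 0.0, 170.8]
contact_force: [0.6, -1.0, 0.2]
width: 0.0001
```

apply_moves:
  increments:
    - [[0, 0.03, 0], 0]
    - [[0, 0.03, 0], 0]
    - [[0, 0.03, 0], 0]

```text
t: 22.2
tcp_pos: [0.569, 0.1471, 0.1565]
tool_rot: [-90.0, 0.1, 170.8]
contact_force: [0.3, -0.6, 5.2]
width: -0.0002
```

apply_moves:
  increments:
    - [[0, 0.02, 0], 0]
    - [[0, 0.02, 0], 0]
    - [[0, 0.02, 0], 0]

```text
t: 22.45
tcp_pos: [0.5692, 0.1471, 0.1562]
tool_rot: [-90.0, 0.1, 170.8]
contact_force: [-0.9, -0.1, 6.0]
width: -0.0001
```

apply_moves:
  increments:
    - [[0, 0.02, 0], 0]
    - [[0, 0.02, 0], 0]
    - [[0, 0.02, 0], 0]

```text
t: 22.7
tcp_pos: [0.5693, 0.1471, 0.1557]
tool_rot: [-90.0, 0.1, 170.8]
contact_force: [0.0, 0.3, 7.0]
width: 0.0005
```

apply_moves:
  increments:
    - [[0, 0.02, 0], 0]
    - [[0, 0.02, 0], 0]
    - [[0, 0.02, 0], 0]

```text
t: 22.95
tcp_pos: [0.5693, 0.1471, 0.1552]
tool_rot: [-90.0, 0.1, 170.8]
contact_force: [-1.2, -0.9, 6.9]
width: 0.0002
```

apply_moves:
  increments:
    - [[0, 0.02, 0], 0]
    - [[0, 0.02, 0], 0]
    - [[0, 0.02, 0], 0]

```text
t: 23.2
tcp_pos: [0.5693, 0.1472, 0.1546]
tool_rot: [-90.0, 0.1, 170.8]
contact_force: [-0.6, 0.2, 8.6]
width: -0.0002
```

apply_moves:
  increments:
    - [[0, 0.02, 0], 0]
    - [[0, 0.02, 0], 0]
    - [[0, 0.02, 0], 0]

```text
t: 23.45
tcp_pos: [0.5691, 0.1474, 0.1537]
tool_rot: [-90.0, 0.1, 170.8]
contact_force: [-0.5, 0.2, 5.2]
width: 0.0001
```

apply_moves:
  increments:
    - [[0, 0.02, 0], 0]
    - [[0, 0.02, 0], 0]
    - [[0, 0.02, 0], 0]

```text
t: 23.7
tcp_pos: [0.5692, 0.1473, 0.1531]
tool_rot: [-90.0, 0.1, 170.8]
contact_force: [-0.1, 0.2, 6.3]
width: 0.0002
```

apply_moves:
  increments:
    - [[0, 0.02, 0], 0]
    - [[0, 0.02, 0], 0]
    - [[0, 0.02, 0], 0]

```text
t: 23.95
tcp_pos: [0.5693, 0.1474, 0.1528]
tool_rot: [-90.1, 0.1, 170.8]
contact_force: [-0.5, 1.2, 7.8]
width: 0.0002
```

apply_moves:
  increments:
    - [[0, 0.02, 0], 0]
    - [[0, 0.02, 0], 0]
    - [[0, 0.02, 0], 0]

```text
t: 24.2
tcp_pos: [0.5694, 0.1475, 0.1528]
tool_rot: [-90.1, 0.2, 170.8]
contact_force: [-2.2, 0.6, 11.0]
width: -0.0001
```

apply_moves:
  increments:
    - [[0, 0.02, 0], 0]
    - [[0, 0.02, 0], 0]
    - [[0, 0.02, 0], 0]

```text
t: 24.45
tcp_pos: [0.5695, 0.1476, 0.1527]
tool_rot: [-90.1, 0.2, 170.8]
contact_force: [-2.1, 0.6, 14.2]
width: -0.0001
```

apply_moves:
  increments:
    - [[0, 0.02, 0], 0]
    - [[0, 0.02, 0], 0]
    - [[0, 0.02, 0], 0]

```text
t: 24.7
tcp_pos: [0.5695, 0.1476, 0.1527]
tool_rot: [-90.1, 0.2, 170.8]
contact_force: [-3.3, 1.1, 17.3]
width: 0.0003
```

The force dropped near z = 0.154, which feels like the snap, and it then went hard home. I'll back off and touch again to see how high the pack rides now.

apply_moves:
  increments:
    - [[0, -0.1, 0], 0]
    - [[0, -0.2, 0], 0]
    - [[0, -0.3, 0], 0]
    - [[0, -0.3, 0], 0]
    - [[0, -0.3, 0], 0]

```text
t: 25.12
tcp_pos: [0.5685, 0.1471, 0.1586]
tool_rot: [-90.0, -0.0, 170.8]
contact_force: [-0.8, 0.2, 0.3]
width: 0.0003
```

apply_moves:
  increments:
    - [[0, 0.05, 0], 0]
    - [[0, 0.08, 0], 0]
    - [[0, 0.1, 0], 0]
    - [[0, 0.1, 0], 0]
    - [[0, 0.1, 0], 0]

```text
t: 25.53
tcp_pos: [0.5686, 0.1471, 0.1557]
tool_rot: [-90.0, -0.0, 170.8]
contact_force: [0.7, -0.9, -0.0]
width: 0.0
```

apply_moves:
  increments:
    - [[0, 0.03, 0], 0]
    - [[0, 0.05, 0], 0]
    - [[0, 0.05, 0], 0]
    - [[0, 0.05, 0], 0]

```text
t: 25.87
tcp_pos: [0.5687, 0.1472, 0.1545]
tool_rot: [-90.0, 0.0, 170.8]
contact_force: [-0.3, -0.4, 1.2]
width: -0.0002
```

apply_moves:
  increments:
    - [[0, 0.02, 0], 0]
    - [[0, 0.02, 0], 0]
    - [[0, 0.02, 0], 0]

```text
t: 26.12
tcp_pos: [0.569, 0.1471, 0.1544]
tool_rot: [-90.0, 0.1, 170.8]
contact_force: [0.0, 0.8, 4.6]
width: 0.0001
```

The first contact is now at z ≈ 0.1545, 1.7 mm above hard home, so the pack is latched. On the first touch it was at 0.1567, unlatched. Now I'll retreat.

apply_moves:
  increments:
    - [[0, -0.3, 0], 0]
    - [[0, -0.8, 0], 0]
    - [[0, -1.4, 0], 0]
    - [[0, -2.2, 0], 0]
    - [[0, -3.0, 0], 0]
    - [[0, -3.6, 0], 0]
    - [[0, -4.0, 0], 0]
    - [[0.5, -4.0, 0], 0]
    - [[1.3, -4.0, 0.5], 0]
    - [[2.1, -4.0, 1.2], 0]
    - [[2.9, -4.0, 1.9], 0]
    - [[3.5, -4.0, 2.5], 0]
    - [[3.9, -4.0, 2.9], 0]
    - [[4.0, -4.0, 3.0], 0]
    - [[4.0, -4.0, 3.0], 0]
    - [[4.0, -4.0, 3.0], 0]

```text
t: 27.45
tcp_pos: [0.4365, 0.0777, 0.2742]
tool_rot: [-90.0, 0.1, 170.8]
contact_force: [-0.2, -0.4, 0.6]
width: 0.0004
```

```bash
python3 - <<'E'
from h import *
import cv2
show()
s=arm.capture("side")["frame"][:,:,::-1];t=arm.capture("top")["frame"][:,:,::-1]
f=lambda im,x,y:cv2.resize(im[y:y+90,x:x+120],(400,300),interpolation=cv2.INTER_CUBIC)
cv2.imwrite("pics/end.png",np.hstack([f(s,190,160),f(t,160,160)]))
E
```

```text
t 27.45 [0.4365 0.0777 0.2742] [-9.0020e+01  6.0000e-02  1.7077e+02] F [-0.2 -0.4  0.6] w 0.0004 Ftool x,z 0.1 0.4
```

View pics/end.png

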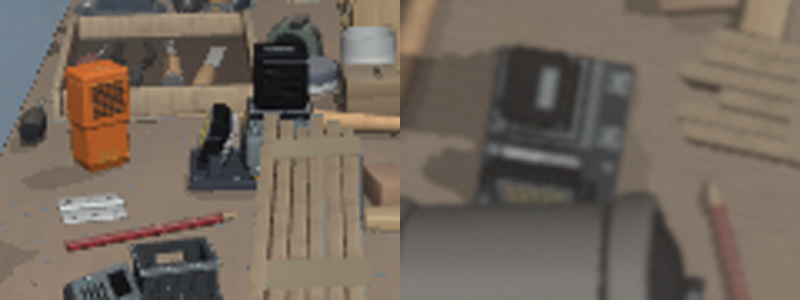

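The pack sits in the lamp's holder (at about (280,75) in the side crop) and the charger bay is empty. The pencil and hinge haven't moved, and the arm is clear of everything. Handing in now.

```bash
python3 -c "
from bench import arm
print(arm.finish_job())"
```

```text
the job is handed in; nothing more can be done
None
```

The battery is now latched in the work light, and I handed the job in at about 27.5 s. I squeezed the tab in, lifted the battery out of the charger, lowered it into the light's bay by feel and let go.

- **Latching:** The battery did not latch when I first let go. A gentle push on its top with the closed fingers showed it still sitting about 4 mm above home. I pressed on: the force dropped as the tab snapped, and it went hard home at about 17 N.
- **Last check, by touch:** The battery now first meets the fingers about 1.7 mm above hard home. That matches a battery resting on its latch (up to 1.6 mm).
- **Last check, by camera:** The final picture shows the battery seated in the light and the charger empty. The pencil and hinge are where they were. I did not check the other loose items in that last crop, but the arm went nowhere near them.
- **Forces:** The highest force reading was about 17 N, well under the limits.

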